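# Touch-probe a coated test plate at 25 degrees

### The arm

A 6-joint arm with a two-finger parallel gripper is mounted at the origin on a cart in front of the work surface, level with it; the furniture and walls round the work are solid. World frame = base frame: x ahead of the robot, y to its left, z up, the work surface at z = 0. Lengths are in mm, angles in rad, forces in N, time in s.
With the tool pointing down it reaches from about 350 to 975 mm from the base axis. Payload 7.1 kg.
Tool frame: the origin (TCP) lies between the finger pads; the fingertips stand 8 mm ahead of it and the grasp point (between the pads) lies 11 mm behind it; z points along the fingers, y is the line along which they close (so a half turn about z gives the same grasp; the last joint's range is limited). The gripper opens to 88 mm and grips with 3 to 60 N. Pads are 20 mm wide; open, the fingers measure 115 mm over their backs; the gripper's body (75 mm by 178 mm) begins 61 mm behind the grasp point.
Start: joints at [1.083, 0.423, 1.63, -0, 1.089, -0.019], TCP at [282.352, 557.568, 230.675] pointing down, gripper open.
Joint ranges: [-3, 3], [-0.9, 2.11], [0.09, 2.58], [-1.31, 4.45], [0.11, 2.69], [-2.54, 2.54]. Speed limits (rad/s): [2.39, 2.39, 3.01, 3.14, 3.14, 3.14].

### API

Orientations are given as [roll, pitch, yaw] about the fixed x, y, z axes, in that order (R = Rz(yaw) Ry(pitch) Rx(roll)).
In Python, from station import state, read_camera, calibration, r gives the robot as it stands.
- The arm moves only by the tool carry_out, never from a script. Its argument "motion" is a list of rows, each an object with "travel": the shift along the tool's x, y, z in m, a list of three; "roll": the turn about the tool's z in rad. In form: [{"travel": [x, y, z], "roll": roll}, ...]. A call has 1 to 20 rows; each row is the pose to reach, as a shift and turn from the pose commanded when the call began, along the tool's axes at that moment; what a row does not reach only later rows make up. A row lasts 1/12 s, in which the tool goes at most 41.7 mm and 7.16 degrees, less where a joint would pass 70% of its speed; a pose out of reach is approached as far as the arm can. A call with a gripper value outside its range is refused whole. "gripper" is the closure, from 0 (fully open) to 1 (shut), set as the call begins (left out, the last holds). The fingers move at their own pace and stop on an object; the grip force is fixed at half the most. Time passes only in rows, so rows that repeat a pose let the fingers close. It gives the time, the measured TCP pose, the force, the opening and the grip force at its end, in the units of the state.
- state(): the state, without advancing time (a new reading comes with each control period).
- read_camera(name): name is "scene" or "side" or "wrist"; returns the picture (480x640x3 uint8, red, green, blue); there is no depth.
- calibration(name): a dict with "intrinsics" (3x3 intrinsics, pixels), "R" (3x3) and "t" (3): a world point X has camera coordinates R X + t. Camera axes: x right, y down, z forward; pixel columns grow to the right and rows downward; lengths in mm; the calibration is good to about 2 mm. A picture is of the moment at which its call begins: read the wrist's pose just before it. calibration takes no time and is no camera call; for the wrist camera it gives the pose at the moment of the call.
- r.job_done(): hands the job in; it is judged then, once.
The state is a dict: "clock": time; "joint_pos": joint angles; "joint_velocities": joint speeds; "effort": joint torques, N m; "ee_pos": TCP position; "tcp_rot": TCP orientation; "ft_force": force on the tool from outside, world axes, zero at the start; "torque": the same for the moment, N m; "gripper_width": finger opening in mm; "grasp_force": force on a finger pad.
Only numpy, scipy, OpenCV 4.12 (cv2) and the standard library are available. Lean on these libraries where they do the work, as an engineer would, in place of code of your own. Each camera call takes 0.05 s, during which the arm holds its last target. There are 200 camera calls.

### The job

Use the ball-ended lever to tilt the stage's plate to 25 degrees, the red line on its dial, so that its face leans towards its front edge, and let go of the lever. Then take the yellow touch probe out of its blue stand and hold its brass tip on the red spot of the white test coupon, square to the coupon's face, pressing gently so that the sprung tip is pushed in about half of its 12 mm travel. Finish holding it there without changing the tilt, and leave the black lens tube and the objective where they stand.

Things in the scene. Friction and masses are not known exactly. Their poses are not given: they have to be found in the camera images.
- tilt_stage: Fixed aluminium tilt stage, foot 110 (x) x 116 (y) x 12 mm. Origin: centre of its underside, on the table; z up, -x its front, roughly towards the robot. Tilt axis: its y direction, 65 mm above the origin. Cheeks at y = +-52 mm, 83 mm high. On the left (+y) side a black dial, radius 40 mm (top 105 mm high), white ticks each 10 degrees, thick red one at 25; the lever is the pointer.
- tilt_plate (a joint): Tilt q of the grey plate (100 x 90 x 10 mm, centred on the axis) with coupon and lever, rad. 0: face level, lever upright. Positive: lever top moves to the stage's front (-x); the face's normal in the stage frame is (-sin q, 0, cos q). 25 degrees = 0.436. Range -0.40 to 0.80, starts -0.30 to 0.15. Stays where left (friction 0.4 N m, about 5 N at the knob).
- lever_knob (a point): Centre of the black ball knob, 22 mm diameter, on a 7 mm steel rod at the stage's left, 80 mm from the tilt axis. In the stage's frame: (-0.080 sin q, 0.066, 0.065 + 0.080 cos q) m. Can be pinched from above along the stage's y and led along the arc.
- spot (a point): Centre of the red spot, 15 mm diameter, on the face of the white coupon (70 x 64 mm); moves with the plate. Its z axis is the face's outward normal, its y the tilt axis. In plate axes it is at (6, -14, 8) mm from the middle of the tilt axis. Steel clips with screws stand up to 6.5 mm above the coupon at the middles of its front and rear edges.
- probe_stand: Fixed blue block 50 x 50 x 90 mm high with a vertical 15 mm through hole in its middle. Origin: centre of its underside, on the table. Tall cases with front handles (174 mm high, reaching to x = 0.53) stand behind it: grip the probe near its top with the fingers closing across (world y).
- probe: Yellow touch probe, 0.12 kg, 130 mm, tip down in the stand. Origin: end of the brass tip when fully out (40 mm above the table in the stand); z along the axis, away from the tip. Brass tip 6 mm dia. to z = 16 mm, nose 12 mm dia. to 50, dark collar 26 mm dia. to 56 (rests on the stand), square grip 18 x 18 mm (flats along x, y) to 125, black cap to 130. Lift straight up 60 mm to clear.
- probe_tip (a point): Outer end of the sprung brass tip, on the axis; at the probe's origin while the tip is fully out, and moving with the tip.
- plunger (a joint): How far the brass tip is pushed into the probe, m: 0 fully out, 0.012 fully in. Spring: 0.5 N at the start, 0.2 N per mm more (about 1.7 N at half travel).
- objective_20x: Microscope objective, white and metal with a green ring, 29 mm diameter, 53 mm high, standing loose on the table. Bystander. Origin: centre of its underside.
- lens_tube: Black lens tube, 30 mm diameter, 37 mm high, standing loose on the table. Bystander. Origin: centre of its underside.
Things that resemble listed ones, but are neither listed nor needed, are in the scene too. Several things have the shape of the probe_stand; the one meant has the colours described above.

How it is judged:
By the outcome, as a careful person would: the job done as asked, in the order asked, and still so for the second after the job is handed in, while the arm keeps its last pose, push and grip.
It also fails if it takes over 58 s, if anything falls off the work surface, if the arm or the gripper's body presses on something with over 40 N, if the wrist force passes 120 N, or if a joint passes its speed limit or range.

## Working session

There is one attempt and no reset: what is moved stays moved. The work goes in short steps, Python scripts to look and compute and a tool call to move; the robot and the scene stay as the last step left them, time stands still between calls to the robot, and variables do not carry over. Pictures are saved under pics/ and viewed, at most 10 in all, crops included, and the job is handed in when it is done.

Besides the shell and the picture viewer there is one more tool, called after "Emit:" as name(argument=value, ...), one argument or row to a line, values as JSON. carry_out: Moves the arm, as the interface text tells. Its arguments: {"type":"object","properties":{"motion":{"type":"array"},"gripper":{"type":"number"}},"required":["motion"]}

```bash
ls; mkdir -p pics
python3 - <<'E'
from station import *
import cv2,numpy as np
print(state())
a=[]
for n in("scene","side"):
    im=read_camera(n); np.save(f"pics/{n}0.npy",im); cv2.imwrite(f"pics/{n}0.png",im[:,:,::-1])
    c=calibration(n); print(n,c)
E
```

```text
pics
{'clock': 0.0, 'joint_pos': array([ 1.08301567e+00,  4.23843397e-01,  1.63067934e+00, -2.06468656e-05,
        1.08860589e+00, -1.89382528e-02]), 'joint_velocities': array([-0.00024157,  0.00102066, -0.00064496,  0.00083883,  0.00075642,
       -0.00360338]), 'effort': array([-3.39418446e-03, -5.44648075e+01, -2.73658901e+01,  6.43178844e-02,
        2.27153470e-02, -8.40910070e-05]), 'ee_pos': array([282.10169086, 557.10423371, 229.90428402]), 'tcp_rot': array([-3.14005661e+00, -1.08121624e-05,  2.67275983e+00]), 'ft_force': array([-0.64006312, -0.34479429, -0.51052515]), 'torque': array([ 0.00749871, -0.03094043,  0.04966869]), 'grasp_force': 0.0, 'gripper_width': 87.88572771972193}
scene {'intrinsics': array([[549.42369883,   0.        , 323.66857895],
       [  0.        , 549.42369883, 238.3057983 ],
       [  0.        ,   0.        ,   1.        ]]), 'R': array([[ 0.76676915, -0.64192105,  0.0015572 ],
       [-0.41880765, -0.5020976 , -0.75663608],
       [ 0.4864825 ,  0.57951303, -0.6538344 ]]), 't': array([-277.26078508,  317.87343448,  916.95501451])}
side {'intrinsics': array([[493.37402316,   0.        , 319.15815629],
       [  0.        , 493.37402316, 235.76052116],
       [  0.        ,   0.        ,   1.        ]]), 'R': array([[ 0.99993991, -0.01015275,  0.00413457],
       [-0.00389223, -0.6814003 , -0.73190059],
       [ 0.0102481 ,  0.73184052, -0.68139888]]), 't': array([-439.28491338,  138.84045271,  861.40579465])}
```

View pics/scene0.png

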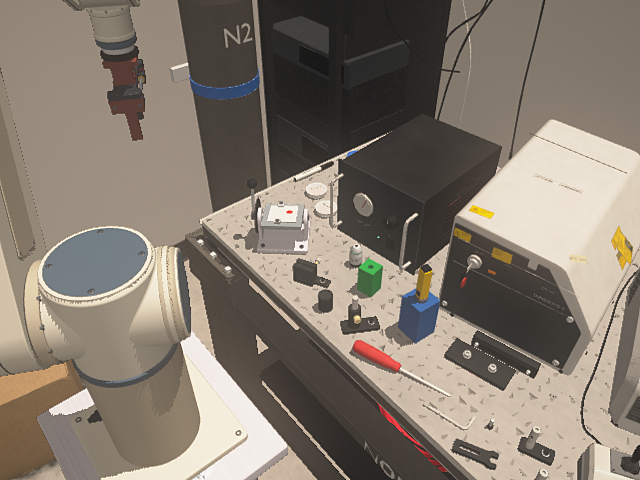

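View pics/side0.png

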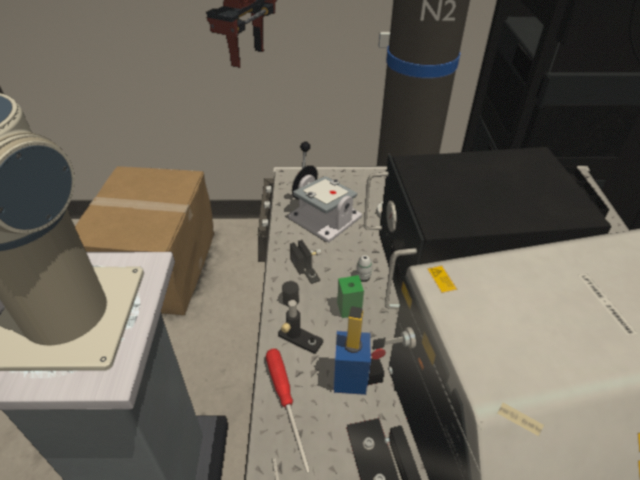

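The scene view shows the stage at (283,225), its knob at (252,183) and its spot near (290,212). The probe stands in the blue block at (420,310). There are two stand-shaped blocks: green at (370,278), which is empty, and blue at (420,315), which holds the yellow probe. The blue one fits the description. I'll confirm it in an enlarged crop and measure.

```bash
cat > h.py <<'E'
import numpy as np,cv2
from station import *
def ray(c,p):
    d=c["R"].T@np.linalg.inv(c["intrinsics"])@np.array([p[0],p[1],1.]); return -c["R"].T@c["t"],d/np.linalg.norm(d)
def plane(c,p,z):
    o,d=ray(c,p); return o+d*(z-o[2])/d[2]
def tri(*cp):
    A=np.zeros((3,3));b=np.zeros(3);L=[ray(c,p) for c,p in cp]
    for o,d in L:
        M=np.eye(3)-np.outer(d,d);A+=M;b+=M@o
    x=np.linalg.solve(A,b); return x,[round(float(np.linalg.norm(np.cross(x-o,d))),1) for o,d in L]
def proj(c,X):
    p=c["intrinsics"]@(c["R"]@np.asarray(X,float)+c["t"]); return p[:2]/p[2]
def blobs(im,f,box,amin=8):
    x0,y0,x1,y1=box; h=cv2.cvtColor(im[y0:y1,x0:x1].copy(),cv2.COLOR_RGB2HSV).astype(int)
    n,l,s,ce=cv2.connectedComponentsWithStats(f(h[...,0],h[...,1],h[...,2]).astype(np.uint8))
    return [(np.round(ce[i]+[x0,y0],1).tolist(),int(s[i,4]),(s[i,:4]+[x0,y0,0,0]).tolist()) for i in range(1,n) if s[i,4]>=amin]
red=lambda h,s,v:((h<8)|(h>172))&(s>140)&(v>90)
blk=lambda h,s,v:(v<60)
yel=lambda h,s,v:(h>18)&(h<32)&(s>120)&(v>90)
blu=lambda h,s,v:(h>100)&(h<125)&(s>110)
E
python3 - <<'E'
from h import *
S=np.load("pics/scene0.npy");D=np.load("pics/side0.npy");cs,cd=calibration("scene"),calibration("side")
for n,im,b1,b2,b3 in(("scene",S,(240,172,268,196),(280,200,305,222),(395,250,450,345)),("side",D,(295,135,316,160),(322,182,345,202),(325,300,380,400))):
    print(n,"knob",blobs(im,blk,b1),"\n spot",blobs(im,red,b2,3),"\n yel",blobs(im,yel,b3,20),"\n blue",blobs(im,blu,b3,50))
def crop(im,x,y,w,h): return cv2.resize(im[y:y+h,x:x+w],(400,300),interpolation=cv2.INTER_CUBIC)
m=np.vstack([np.hstack([crop(S,235,172,100,75),crop(D,275,135,100,80)]),np.hstack([crop(S,360,255,120,90),crop(D,300,300,120,100)])])
cv2.imwrite("pics/crop1.png",m[:,:,::-1])
E
```

```text
scene knob [] 
 spot [([289.0, 211.5], 10, [287, 211, 5, 2])] 
 yel [([423.5, 283.4], 336, [416, 268, 17, 32])] 
 blue [([409.4, 293.5], 51, [402, 289, 14, 9]), ([426.3, 303.1], 210, [411, 292, 29, 21])]
side knob [([304.8, 146.5], 70, [301, 142, 9, 10])] 
 spot [([332.7, 192.0], 11, [331, 191, 5, 3])] 
 yel [([353.8, 331.9], 386, [347, 315, 15, 34])] 
 blue [([352.2, 368.1], 1523, [334, 334, 37, 59])]
```

View pics/crop1.png

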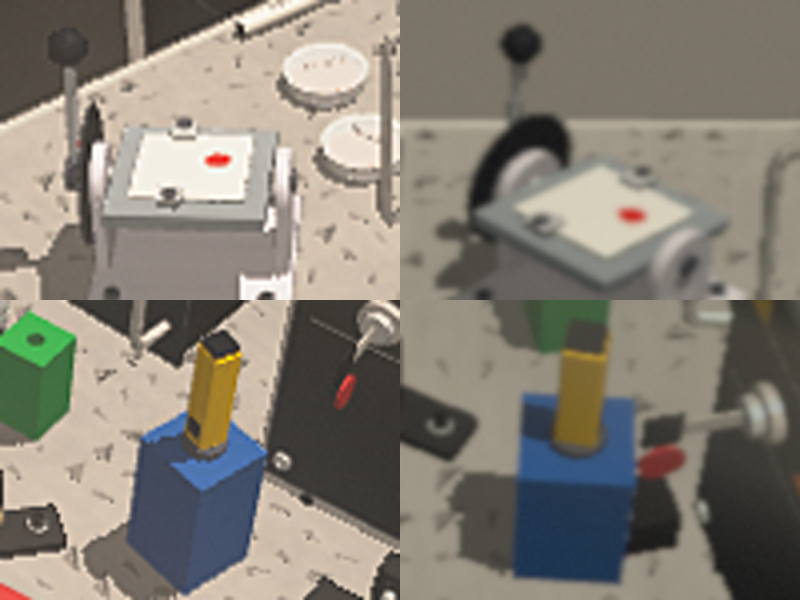

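The crop confirms the blue stand holds the yellow probe, with its cap near scene (426.6,267.6) and side (355.8,310.3). The green block is empty. The stage's plate corners, spot and knob are visible in both views, so I'll triangulate them.

Run:
```python
from h import *
cs,cd=calibration("scene"),calibration("side")
f=lambda p:(p[0]/4+235,p[1]/4+172); g=lambda p:((p[0]-400)/4+275,p[1]/3.75+135)
f2=lambda p:(p[0]/3.3333+360,(p[1]-300)/3.3333+255); g2=lambda p:((p[0]-400)/3.3333+300,(p[1]-300)/3+300)
P={}
for n,a,b in(("FL",(105,217),(475,212)),("FR",(268,219),(607,284)),("BL",(126,127),(600,158)),("BR",(281,132),(728,218)),("spot",(218,160),(631,215)),("knob",(67,46),(520,43))):
    P[n],e=tri((cs,f(a)),(cd,g(b))); print(n,P[n].round(1),e)
y=(P["FL"]-P["FR"]+P["BL"]-P["BR"])/2; x=(P["BL"]+P["BR"]-P["FL"]-P["FR"])/2
print("y",y,np.linalg.norm(y),"yaw",np.degrees(np.arctan2(-y[0],y[1])),"x",x,np.linalg.norm(x),"yaw",np.degrees(np.arctan2(x[1],x[0])),"tilt(q)",np.degrees(np.arctan2(x[2],np.hypot(*x[:2]))),"centre",sum(P[k] for k in("FL","FR","BL","BR"))/4)
X,e=tri((cs,f2((222,342))),(cd,g2((586,331)))); print("cap",X,e)
for p in((205,489),(265,452),(140,438)): print("stand sc",plane(cs,f2(p),90)[:2])
for p in((516,483),(629,487),(636,398),(522,395)): print("stand sd",plane(cd,g2(p),90)[:2])
```

```text
FL [390.  246.9  77.2] [1.6, 1.6]
FR [455.3 185.8  79. ] [0.8, 0.8]
BL [454.9 319.4  62.3] [0.5, 0.5]
BR [518.6 254.6  67.4] [1.0, 1.0]
spot [468.9 248.7  74.8] [0.6, 0.6]
knob [413.3 307.  146.2] [0.3, 0.3]
y [-64.50871434  62.97115396  -3.43144225] 90.21371986849277 yaw 45.69102243431639 x [ 64.12624988  70.57910922 -13.22860859] 96.27347852153727 yaw 47.74257231733819 tilt(q) -7.897803363075747 centre [454.71783369 251.67004109  71.49037623]
cap [ 485.42750845 -131.89940418  173.06144576] [1.6, 1.6]
stand sc [ 463.59152965 -153.81467062]
stand sc [ 509.3816145  -156.65163275]
stand sc [ 463.83756369 -104.86169776]
stand sd [ 459.33586674 -153.49644003]
stand sd [ 506.75692476 -156.00531107]
stand sd [ 514.07153721 -105.6954774 ]
stand sd [ 463.66358895 -103.54391024]
```

```bash
cat >> h.py <<'E'
def mv(cur,tgt):
    """cur,tgt: x,y,z(mm),yaw(deg) tool down -> travel m, roll rad"""
    a=np.radians(cur[3]); d=(np.array(tgt[:3])-cur[:3])/1000
    return np.round([d[0]*np.cos(a)+d[1]*np.sin(a),d[0]*np.sin(a)-d[1]*np.cos(a),-d[2],-np.radians(tgt[3]-cur[3])],4).tolist()
E
python3 -c "
from h import *
print(mv((282.352,557.568,230.675,153.14),(413.5,306,215,226.3)))"
```

```text
[-0.2307, -0.1652, 0.0157, -1.2769]
```

Emit:
carry_out(
  motion=[
    {"travel": [-0.2307,-0.1652,0.0157],"roll": -1.2769},
    {"travel": [-0.2307,-0.1652,0.0157],"roll": -1.2769},
    {"travel": [-0.2307,-0.1652,0.0157],"roll": -1.2769},
    {"travel": [-0.2307,-0.1652,0.0157],"roll": -1.2769},
    {"travel": [-0.2307,-0.1652,0.0157],"roll": -1.2769},
    {"travel": [-0.2307,-0.1652,0.0157],"roll": -1.2769},
    {"travel": [-0.2307,-0.1652,0.0157],"roll": -1.2769},
    {"travel": [-0.2307,-0.1652,0.0157],"roll": -1.2769},
    {"travel": [-0.2307,-0.1652,0.0157],"roll": -1.2769},
    {"travel": [-0.2307,-0.1652,0.0157],"roll": -1.2769},
    {"travel": [-0.2307,-0.1652,0.0157],"roll": -1.2769},
    {"travel": [-0.2307,-0.1652,0.0157],"roll": -1.2769},
    {"travel": [-0.2307,-0.1652,0.0157],"roll": -1.2769},
    {"travel": [-0.2307,-0.1652,0.0157],"roll": -1.2769},
  ],
)

```text
clock: 1.27
ee_pos: [413.4, 306.0, 214.8]
tcp_rot: [3.141, -0.0, -2.336]
ft_force: [-0.7, 0.2, -0.1]
gripper_width: 87.9
grasp_force: 0.0
```

Run:
```python
from h import *
s=state();print(s["clock"],s["ee_pos"],s["tcp_rot"],s["joint_pos"])
c=calibration("wrist");w=read_camera("wrist");np.save("pics/w1.npy",w);cv2.imwrite("pics/w1.png",w[:,:,::-1])
print(c,-c["R"].T@c["t"])
for n,X in(("knob",(413.5,306,145)),("spot",(469,249,75)),("axis",(454,251,65)),("tcp",s["ee_pos"])): print(n,proj(c,X))
```

```text
1.2667 [413.36171181 305.96434336 214.81606148] [ 3.14149551e+00 -3.40088291e-04 -2.33572901e+00] [ 6.14030981e-01  2.82283754e-01  1.88569634e+00  3.68998834e-05
  9.73964927e-01 -1.76264972e+00]
{'intrinsics': array([[427.96940822,   0.        , 320.1723175 ],
       [  0.        , 427.96940822, 232.35216149],
       [  0.        ,   0.        ,   1.        ]]), 'R': array([[-7.21034337e-01,  6.92899329e-01,  6.59205281e-05],
       [ 6.68537745e-01,  6.95658545e-01,  2.62900116e-01],
       [ 1.82117456e-01,  1.89604082e-01, -9.64823053e-01]]), 't': array([  86.33175378, -516.62309144,  241.14318259])} [363.71381261 253.85232243 368.47508157]
knob [320.57518242 252.07370841]
spot [207.57844205 217.95086043]
axis [227.15383383 202.67290685]
tcp [320.94137701 306.71142166]
```

View pics/w1.png

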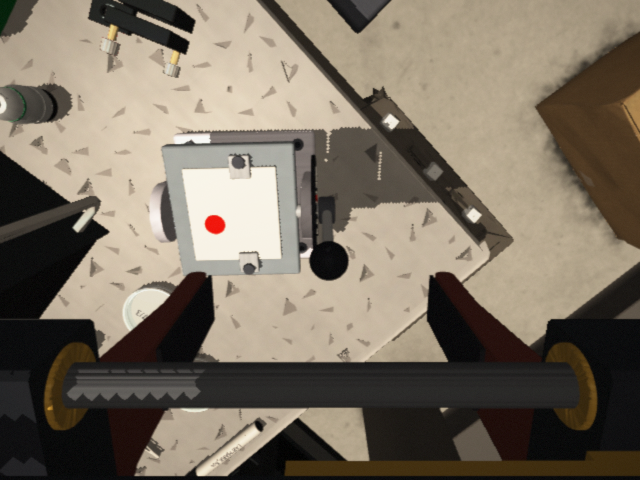

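The wrist view shows the knob at (329,261), the spot at (214,224) and the plate corners at (163,147), (297,143), (299,272) and (180,273). I'll combine these with the other two views.

Run:
```python
from h import *
from scipy.optimize import least_squares
w=np.load("pics/w1.npy");cw=calibration("wrist");cs,cd=calibration("scene"),calibration("side")
print(blobs(w,red,(190,200,240,250),50),[b for b in blobs(w,lambda h,s,v:v<45,(305,236,355,285),300)])
f=lambda p:(p[0]/4+235,p[1]/4+172); g=lambda p:((p[0]-400)/4+275,p[1]/3.75+135)
pts=[("FL",(297,143),(105,217),(475,212),(-50,45,5)),("FR",(163,147),(268,219),(607,284),(-50,-45,5)),("BL",(299,272),(126,127),(600,158),(50,45,5)),("BR",(180,273),(281,132),(728,218),(50,-45,5)),("spot",(214.5,224),(218,160),(631,215),(6,-14,8)),("knob",(329,260.5),(67,46),(520,43),(0,66,80))]
def X(v,p):
    x,y,a,q=v; c,s=np.cos(q),np.sin(q); u=np.array([c*p[0]-s*p[2],p[1],s*p[0]+c*p[2]+65])
    return np.array([x+np.cos(a)*u[0]-np.sin(a)*u[1],y+np.sin(a)*u[0]+np.cos(a)*u[1],u[2]])
for name,use in(("all",(1,1,1)),("wrist",(1,0,0)),("fixed",(0,1,1))):
    def res(v): return np.concatenate([k*(proj(c,X(v,m))-p) for _,a,b,d,m in pts for c,p,k in((cw,a,use[0]),(cs,f(b),use[1]*1.5),(cd,g(d),use[2]*1.5))])
    o=least_squares(res,[454,251,.81,-.14],x_scale=[10,10,.1,.1]);v=o.x
    print(name,v[:2].round(1),np.degrees(v[2:]).round(2),"rms",np.sqrt(2*o.cost/12).round(2),"knob",X(v,(0,66,80)).round(1),"spot",X(v,(6,-14,8)).round(1))
```

```text
[([214.6, 224.1], 297, [205, 215, 20, 19])] [([327.9, 259.5], 1176, [310, 236, 38, 44])]
all [454.3 258.7] [46.87 -8.61] rms 3.44 knob [414.3 312.5 144.1] spot [469.4 254.3  72. ]
wrist [453.8 259.7] [46.5  -8.39] rms 1.59 knob [413.9 313.6 144.1] spot [468.8 255.2  72. ]
fixed [454.8 253.9] [48.17 -9.17] rms 1.25 knob [414.1 307.4 144. ] spot [470.  249.9  71.9]
```

```bash
python3 -c "
from h import *
print(mv((413.5,306,215,226.3),(414,311.5,170,226.7)))"
```

```text
[-0.0043, 0.0034, 0.045, -0.007]
```

Emit:
carry_out(
  motion=[
    {"travel": [-0.0043,0.0034,0.02],"roll": -0.007},
    {"travel": [-0.0043,0.0034,0.045],"roll": -0.007},
    {"travel": [-0.0043,0.0034,0.045],"roll": -0.007},
    {"travel": [-0.0043,0.0034,0.045],"roll": -0.007},
  ],
)

```text
clock: 1.65
ee_pos: [413.2, 311.0, 169.2]
tcp_rot: [3.141, -0.003, -2.327]
ft_force: [-0.3, 1.2, -0.1]
gripper_width: 87.8
grasp_force: 0.0
```

Run:
```python
from h import *
s=state();print(s["clock"],s["ee_pos"],s["tcp_rot"])
c=calibration("wrist");w=read_camera("wrist");np.save("pics/w2.npy",w)
for X in((414,311.5,144),(414,307,144)): print(proj(c,X))
p=proj(c,(414,311.5,144)).astype(int)
print(blobs(w,lambda h,s,v:v<45,(p[0]-50,p[1]-50,p[0]+50,p[1]+50),300)); cv2.imwrite("pics/w2.png",w[:,:,::-1])
b=blobs(w,red,(60,100,320,300),50);print(b)
for q in b: print(plane(c,q[0],72))
```

```text
1.65 [413.17679238 310.95282007 169.20840895] [ 3.14101053e+00 -3.12044959e-03 -2.32708048e+00]
[320.26077893 284.6700598 ]
[313.33405196 277.82324962]
[([320.8, 282.5], 1950, [299, 234, 47, 77])]
[([190.3, 236.1], 405, [179, 226, 24, 22])]
[469.75074815 255.37095473  72.        ]
```

View pics/w2.png

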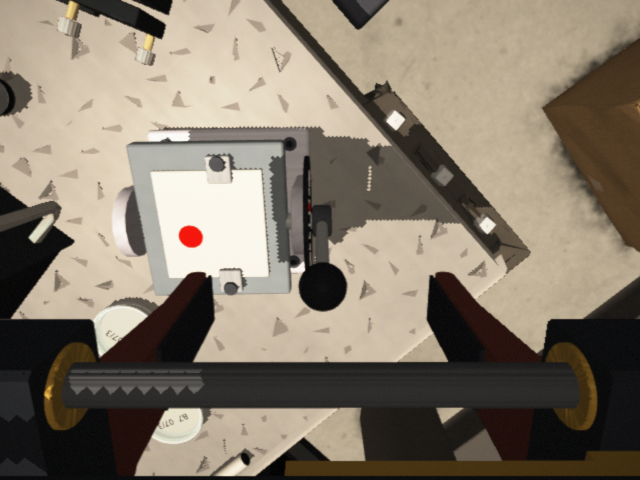

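```bash
python3 -c "
from h import *
print(mv((414,311.5,170,226.7),(414,313,134,226.5)))"
```

```text
[-0.0011, 0.001, 0.036, 0.0035]
```

Emit:
carry_out(
  motion=[
    {"travel": [-0.0011,0.001,0.02],"roll": 0.0035},
    {"travel": [-0.0011,0.001,0.036],"roll": 0.0035},
    {"travel": [-0.0011,0.001,0.036],"roll": 0.0035},
    {"travel": [-0.0011,0.001,0.036],"roll": 0.0035},
  ],
  gripper=0.68,
)

```text
clock: 2.03
ee_pos: [414.2, 313.0, 134.7]
tcp_rot: [-3.142, -0.0, -2.33]
ft_force: [-0.4, 0.2, 0.1]
gripper_width: 65.3
grasp_force: 0.0
```

Emit:
carry_out(
  motion=[
    {"travel": [0,0,0],"roll": 0},
    {"travel": [0,0,0],"roll": 0},
    {"travel": [0,0,0],"roll": 0},
    {"travel": [0,0,0],"roll": 0},
    {"travel": [0,0,0],"roll": 0},
    {"travel": [0,0,0],"roll": 0},
  ],
  gripper=0.74,
)

```text
clock: 2.53
ee_pos: [414.2, 313.0, 134.2]
tcp_rot: [-3.142, 0.0, -2.33]
ft_force: [1.1, 0.8, 0.3]
gripper_width: 25.1
grasp_force: 0.0
```

Emit:
carry_out(
  motion=[
    {"travel": [0,0,0],"roll": 0},
    {"travel": [0,0,0],"roll": 0},
    {"travel": [0,0,0],"roll": 0},
    {"travel": [0,0,0],"roll": 0},
  ],
  gripper=0.79,
)

```text
clock: 2.87
ee_pos: [413.9, 313.1, 134.1]
tcp_rot: [3.141, 0.0, -2.33]
ft_force: [-3.3, 1.0, 4.4]
gripper_width: 20.2
grasp_force: 30.0
```

Run:
```python
from h import *
s=state();print(s["ee_pos"],s["ft_force"],s["gripper_width"],s["grasp_force"])
w=read_camera("wrist");cv2.imwrite("pics/w3.png",w[100:460,60:540,::-1])
```

```text
[413.91345619 313.11935356 134.10885242] [-3.30162499  0.98809068  4.37776977] 20.214203431596886 30.000599920749664
```

View pics/w3.png

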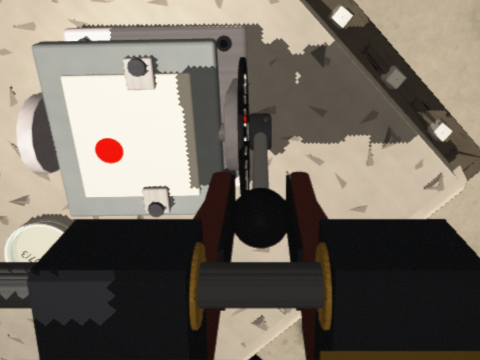

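The knob is seated between the pads. Now I'll lead it along the arc.

Emit:
carry_out(
  motion=[
    {"travel": [0.003,0,-0.0004],"roll": 0},
    {"travel": [0.0062,0,-0.0007],"roll": 0},
    {"travel": [0.0118,0,-0.0009],"roll": 0},
    {"travel": [0.0174,0,-0.0007],"roll": 0},
    {"travel": [0.023,0,-0.0001],"roll": 0},
    {"travel": [0.0285,0,0.0009],"roll": 0},
    {"travel": [0.0339,0,0.0022],"roll": 0},
    {"travel": [0.0379,0,0.0035],"roll": 0},
    {"travel": [0.0418,0,0.0049],"roll": 0},
    {"travel": [0.0456,0,0.0066],"roll": 0},
    {"travel": [0.0456,0,0.0066],"roll": 0},
    {"travel": [0.0456,0,0.0066],"roll": 0},
  ],
)

```text
clock: 3.92
ee_pos: [384.2, 280.9, 128.8]
tcp_rot: [-3.141, 0.004, -2.33]
ft_force: [-1.1, 2.0, 12.2]
gripper_width: 20.1
grasp_force: 30.0
```

Run:
```python
from h import *
s=state();print(s["ee_pos"],s["ft_force"],s["gripper_width"],s["grasp_force"])
c=calibration("wrist");w=read_camera("wrist");np.save("pics/w4.npy",w);cv2.imwrite("pics/w4.png",w[:,:,::-1])
b=blobs(w,red,(0,0,300,400),50);print(b)
for n,im in(("scene",read_camera("scene")),("side",read_camera("side"))):
    np.save(f"pics/{n}1.npy",im); print(n,blobs(im,red,(275,195,310,230) if n=="scene" else (315,175,350,210),4))
a=np.radians(46.5)
for q in(20,25,30):
    t=np.radians(q);u=np.array([6*np.cos(t)-8*np.sin(t),-14,65+6*np.sin(t)+8*np.cos(t)])
    X=np.array([453.9+np.cos(a)*u[0]-np.sin(a)*u[1],259.5+np.sin(a)*u[0]+np.cos(a)*u[1],u[2]]);print(q,X.round(1),proj(c,X).round(1))
```

```text
[384.22692235 280.86406518 128.75950012] [-1.0614916   2.04173072 12.2176837 ] 20.063688217794496 30.001921355724335
[([172.5, 316.1], 148, [161, 312, 24, 8])]
scene [([288.7, 211.8], 22, [286, 210, 6, 5])]
side [([331.2, 191.9], 21, [329, 190, 6, 5])]
20 [466.1 252.   74.6] [172.7 323.3]
25 [465.5 251.4  74.8] [172.4 322.1]
30 [464.9 250.7  74.9] [172.2 320.7]
```

View pics/w4.png

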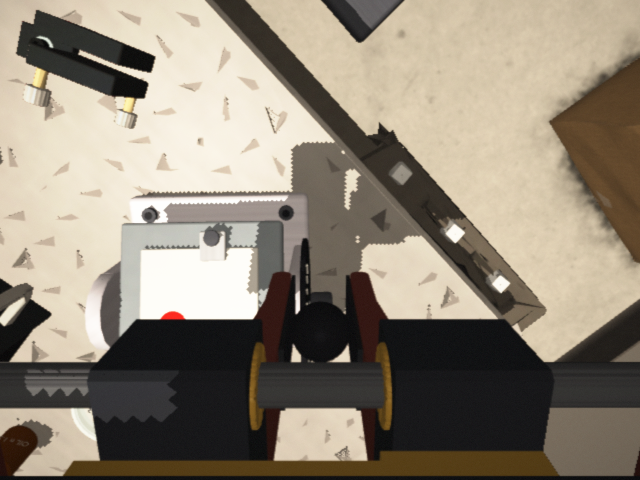

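Emit:
carry_out(
  motion=[
    {"travel": [0,0,0],"roll": 0},
    {"travel": [0,0,0],"roll": 0},
    {"travel": [0,0,0],"roll": 0},
    {"travel": [0,0,0],"roll": 0},
    {"travel": [0,0,0],"roll": 0},
    {"travel": [0,0,-0.02],"roll": 0},
    {"travel": [0,0,-0.06],"roll": 0},
    {"travel": [0,0,-0.09],"roll": 0},
    {"travel": [0,0,-0.09],"roll": 0},
    {"travel": [0,0,-0.09],"roll": 0},
    {"travel": [0,0,-0.09],"roll": 0},
  ],
  gripper=0.3,
)

```text
clock: 4.98
ee_pos: [382.2, 279.4, 216.8]
tcp_rot: [3.142, -0.001, -2.33]
ft_force: [-0.6, -0.1, -0.2]
gripper_width: 61.6
grasp_force: 0.0
```

Run:
```python
from h import *
s=state();print(s["clock"],s["ee_pos"],s["ft_force"],s["gripper_width"])
c=calibration("wrist");w=read_camera("wrist");np.save("pics/w5.npy",w);cv2.imwrite("pics/w5.png",cv2.resize(w[130:400,80:440,::-1],(800,600),interpolation=cv2.INTER_CUBIC))
print(blobs(w,red,(0,0,320,400),50))
```

```text
4.9833 [382.21485267 279.44930819 216.76504152] [-0.55648476 -0.13619615 -0.21495087] 61.596296401343324
[([211.5, 271.9], 305, [202, 262, 21, 20])]
```

View pics/w5.png

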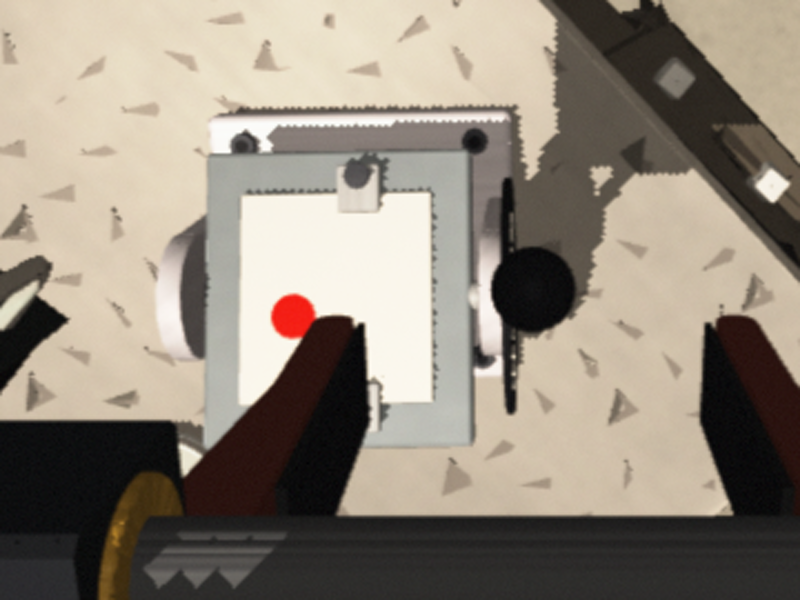

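The enlarged view gives these crop pixels: plate corners (207,153), (471,150), (474,445) and (203,445), knob (533,290), spot (294,316), and front foot corners (211,115) and (512,110). I'll fit the pose and tilt from them.

```bash
cat > fit.py <<'E'
from h import *
from scipy.optimize import least_squares
def X(v,p):
    x,y,a,q=v; c,s=np.cos(q),np.sin(q); u=np.array([c*p[0]-s*p[2],p[1],s*p[0]+c*p[2]+65]) if len(p)==3 else np.array(p[:3])
    return np.array([x+np.cos(a)*u[0]-np.sin(a)*u[1],y+np.sin(a)*u[0]+np.cos(a)*u[1],u[2]])
def fit(c,pts):
    res=lambda v:np.concatenate([proj(c,X(v,m))-p for p,m in pts])
    o=least_squares(res,[454,259,.81,.4],x_scale=[10,10,.1,.1],loss="soft_l1");v=o.x;J=o.jac
    print(v[:2].round(1),np.degrees(v[2:]).round(2),"sd q",np.degrees(np.sqrt(np.linalg.inv(J.T@J)[3,3])).round(2)); print(np.round(res(v).reshape(-1,2),1).tolist())
    return v
E
python3 - <<'E'
from fit import *
c=calibration("wrist");k=lambda a,b:np.array([a/2.2222+80,b/2.2222+130])
pts=[(k(207,153),(-50,-45,5)),(k(471,150),(-50,45,5)),(k(474,445),(50,45,5)),(k(203,445),(50,-45,5)),(k(294,316),(6,-14,8)),(k(533,290),(0,66,80)),
(k(241,193),(-35,-32,8)),(k(432,191),(-35,32,8)),(k(434,403),(35,32,8)),(k(239,403),(35,-32,8)),(k(211,113),(-55,-58,12,0)),(k(513,109),(-55,58,12,0))]
v=fit(c,pts); print("nofoot");fit(c,pts[:-2])
print("knob",X(v,(0,66,80)),"spot",X(v,(6,-14,8)))
E
```

```text
[453.4 259.7] [47.25 19.85] sd q 0.48
[[-0.4, -1.4], [0.5, -1.6], [0.2, 0.9], [-0.7, 2.4], [0.0, -0.4], [1.3, 0.1], [0.1, -0.2], [0.4, -0.5], [-0.1, -0.3], [-0.2, 0.8], [-2.4, 0.6], [-0.1, 0.5]]
nofoot
[453.6 259.7] [47.37 19.91] sd q 0.49
[[-0.6, -1.0], [0.3, -1.5], [0.2, 1.0], [-0.7, 2.8], [-0.0, -0.1], [1.0, 0.0], [-0.1, 0.1], [0.2, -0.4], [-0.1, -0.2], [-0.2, 1.1]]
knob [386.53501612 284.53209117 140.24502522] spot [465.71056166 252.329572    74.56222116]
```

Run:
```python
from h import *
s=state();c=calibration("wrist");e=s["ee_pos"];a=np.radians(226.5);tx=np.array([np.cos(a),np.sin(a),0])
for dz in(-8,0,8,11,14):
  for dx in(-8,0,8): print(dz,dx,proj(c,e+tx*dx+[0,0,dz]).round(1))
print(mv((382.7,279.9,217.4,226.5),(386.5,284.5,132,227.2)))
```

```text
-8 -8 [320.9 316.3]
-8 0 [320.9 298.4]
-8 8 [320.9 280. ]
0 -8 [320.9 325.4]
0 0 [320.9 306.8]
0 8 [320.9 287.7]
8 -8 [320.9 335.4]
8 0 [320.9 316. ]
8 8 [320.9 296.1]
11 -8 [321.  339.3]
11 0 [321.  319.7]
11 8 [321.  299.4]
14 -8 [321.  343.5]
14 0 [321.  323.5]
14 8 [321.  302.9]
[-0.006, 0.0004, 0.0854, -0.0122]
```

Emit:
carry_out(
  motion=[
    {"travel": [-0.006,0.0004,0.04],"roll": -0.0122},
    {"travel": [-0.006,0.0004,0.065],"roll": -0.0122},
    {"travel": [-0.006,0.0004,0.0854],"roll": -0.0122},
    {"travel": [-0.006,0.0004,0.0854],"roll": -0.0122},
    {"travel": [-0.006,0.0004,0.0854],"roll": -0.0122},
  ],
)

```text
clock: 5.45
ee_pos: [385.1, 283.5, 130.2]
tcp_rot: [3.141, -0.005, -2.318]
ft_force: [-0.1, 0.2, -0.3]
gripper_width: 61.3
grasp_force: 0.0
```

Emit:
carry_out(
  motion=[
    {"travel": [0,0,0],"roll": 0},
    {"travel": [0,0,0],"roll": 0},
    {"travel": [0,0,0],"roll": 0},
    {"travel": [0,0,0],"roll": 0},
    {"travel": [0,0,0],"roll": 0},
    {"travel": [0,0,0],"roll": 0},
    {"travel": [0,0,0],"roll": 0},
    {"travel": [0,0,0],"roll": 0},
  ],
  gripper=0.8,
)

```text
clock: 6.12
ee_pos: [387.2, 284.2, 132.4]
tcp_rot: [-3.14, 0.001, -2.317]
ft_force: [3.1, -3.9, 2.5]
gripper_width: 20.3
grasp_force: 30.0
```

Emit:
carry_out(
  motion=[
    {"travel": [0.001,0,0.0004],"roll": 0},
    {"travel": [0.002,0,0.0008],"roll": 0},
    {"travel": [0.003,0,0.0012],"roll": 0},
    {"travel": [0.004,0,0.0016],"roll": 0},
    {"travel": [0.005,0,0.002],"roll": 0},
    {"travel": [0.006,0,0.0024],"roll": 0},
    {"travel": [0.0065,0,0.0027],"roll": 0},
    {"travel": [0.0065,0,0.0027],"roll": 0},
    {"travel": [0.0065,0,0.0027],"roll": 0},
  ],
)

```text
clock: 6.87
ee_pos: [384.3, 281.0, 130.6]
tcp_rot: [-3.14, 0.005, -2.318]
ft_force: [4.0, 0.2, 7.7]
gripper_width: 20.7
grasp_force: 30.0
```

Run:
```python
from h import *
w=read_camera("wrist");np.save("pics/w6.npy",w)
print(blobs(w,lambda h,s,v:v<45,(285,270,360,362),300))
g=cv2.cvtColor(w,cv2.COLOR_RGB2GRAY); print(g[290:362:4,321])
```

```text
[([320.6, 317.0], 4269, [285, 270, 75, 92])]
[ 13  15  17  16  14  16  21  22  20  17  13  14  15  15 145 200 208 219]
```

Emit:
carry_out(
  motion=[
    {"travel": [0.001,0,0.0],"roll": 0},
    {"travel": [0.002,0,0.0],"roll": 0},
    {"travel": [0.002,0,0.0],"roll": 0},
    {"travel": [0.002,0,0.0],"roll": 0},
  ],
)

```text
clock: 7.25
ee_pos: [383.5, 280.0, 130.2]
tcp_rot: [-3.14, 0.007, -2.318]
ft_force: [6.6, 2.7, -1.6]
gripper_width: 20.6
grasp_force: 30.0
```

Emit:
carry_out(
  motion=[
    {"travel": [0,0,0],"roll": 0},
    {"travel": [0,0,0],"roll": 0},
    {"travel": [0,0,0],"roll": 0},
    {"travel": [0,0,0],"roll": 0},
    {"travel": [0,0,0],"roll": 0},
    {"travel": [0,0,-0.02],"roll": 0},
    {"travel": [0,0,-0.06],"roll": 0},
    {"travel": [0,0,-0.09],"roll": 0},
    {"travel": [0,0,-0.09],"roll": 0},
    {"travel": [0,0,-0.09],"roll": 0},
    {"travel": [0,0,-0.09],"roll": 0},
  ],
  gripper=0.3,
)

```text
clock: 8.17
ee_pos: [380.2, 277.9, 218.7]
tcp_rot: [3.141, -0.001, -2.318]
ft_force: [0.4, 0.5, 0.1]
gripper_width: 61.3
grasp_force: 0.0
```

Run:
```python
from fit import *
s=state();c=calibration("wrist");w=read_camera("wrist");np.save("pics/w7.npy",w)
print(s["ee_pos"],blobs(w,red,(0,0,320,400),50)); 
cv2.imwrite("pics/w7.png",cv2.resize(w[130:400,80:440,::-1],(800,600),interpolation=cv2.INTER_CUBIC))
for q in(20,22,24,25,26): 
    v=(453.5,259.7,np.radians(47.3),np.radians(q)); print(q,[proj(c,X(v,m)).round(1).tolist() for m in((0,66,80),(6,-14,8),(-50,45,5),(-50,-45,5),(-35,32,8),(-35,-32,8))])
print("blk",blobs(w,lambda h,s,v:v<40,(295,225,355,300),300),"white",blobs(w,lambda h,s,v:(v>225)&(s<30),(170,150,300,330),300))
```

```text
[380.19518151 277.88773767 218.70443067] [([211.0, 272.2], 302, [202, 263, 20, 19])]
20 [[320.3, 262.2], [212.2, 271.9], [292.5, 197.5], [173.7, 197.8], [274.8, 216.7], [189.2, 216.9]]
22 [[320.3, 257.3], [212.2, 271.5], [292.6, 197.7], [174.5, 197.9], [274.9, 216.6], [189.7, 216.8]]
24 [[320.3, 252.5], [212.1, 271.2], [292.8, 197.9], [175.3, 198.2], [275.1, 216.5], [190.2, 216.7]]
25 [[320.3, 250.1], [212.1, 271.0], [292.8, 198.1], [175.6, 198.4], [275.2, 216.5], [190.4, 216.7]]
26 [[320.3, 247.7], [212.0, 270.8], [292.9, 198.3], [176.0, 198.6], [275.3, 216.5], [190.7, 216.7]]
blk [([317.1, 254.7], 1276, [301, 225, 36, 75])] white [([223.0, 187.6], 787, [174, 184, 126, 17]), ([231.7, 258.3], 5785, [186, 219, 87, 93])]
```

Run:
```python
from fit import *
for n in("w5","w7"):
    g=cv2.cvtColor(np.load(f"pics/{n}.npy"),cv2.COLOR_RGB2GRAY)[220:300,290:360]
    g4=cv2.resize(g,None,fx=4,fy=4,interpolation=cv2.INTER_CUBIC)
    k=cv2.HoughCircles(g4,cv2.HOUGH_GRADIENT,1,100,param1=120,param2=12,minRadius=60,maxRadius=90); print(n,k[0,:2]/4+[290,220,0])
```

```text
w5 [[319.875 260.125  19.   ]
 [354.125 276.375  16.625]]
w7 [[318.625      253.125       18.97500038]
 [330.125      297.625       20.92499924]]
```

View pics/w7.png

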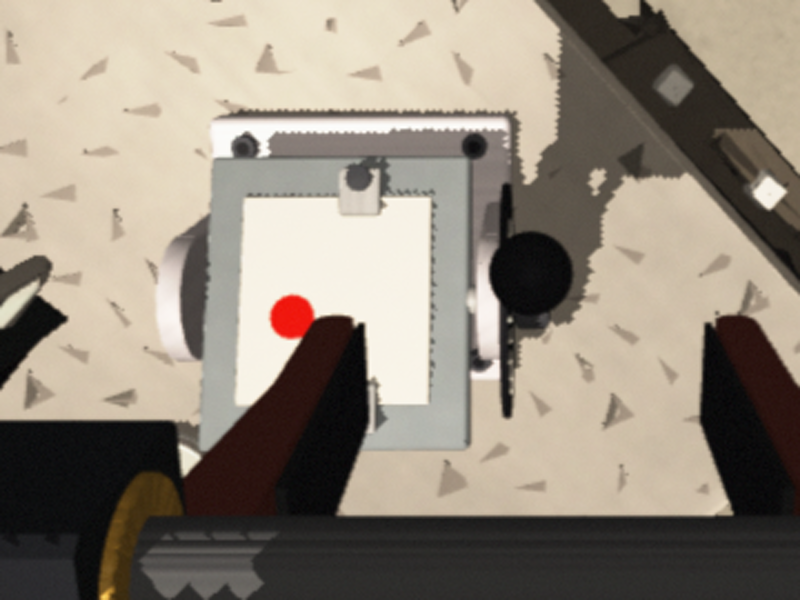

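The wrist view shows the knob at crop (531,273), the plate edges at x=213 to 470, and the plate leaning further forward than before. I'll refit the tilt.

Run:
```python
from fit import *
c=calibration("wrist");k=lambda a,b:np.array([a/2.2222+80,b/2.2222+130])
pts=[(k(213,158),(-50,-45,5)),(k(469,157),(-50,45,5)),(k(469,449),(50,45,5)),(k(200,447),(50,-45,5)),((211,272.2),(6,-14,8)),((318.6,253.1),(0,66,80)),((318.6,253.1),(0,66,80)),
(k(245,197),(-35,-32,8)),(k(432,196),(-35,32,8)),(k(430,404),(35,32,8)),(k(236,404),(35,-32,8)),(k(214,120),(-55,-58,12,0)),(k(512,117),(-55,58,12,0))]
v=fit(c,pts); print("spot",X(v,(6,-14,8)))
st=lambda x,y,z:X(v,(x,y,z,0))
print("dial view tcp",mv((380.56,277.9,219.3,227.2),(*st(-15,185,0)[:2],170,137.2)), st(-15,185,0))
```

```text
[453.9 260. ] [47.57 24.37] sd q 0.43
[[-1.2, -1.0], [1.1, -1.4], [0.6, 1.0], [-1.9, 2.7], [0.7, 0.6], [1.0, -0.1], [1.0, -0.1], [-0.6, -0.2], [0.2, -0.3], [0.0, 0.6], [-0.6, 1.1], [-3.5, -0.7], [-0.3, -0.3]]
spot [465.73308461 252.13154307  74.76308635]
dial view tcp [-0.0205, 0.1189, 0.0493, 1.5708] [307.27560242 373.73262562   0.        ]
```

Emit:
carry_out(
  motion=[
    {"travel": [-0.0205,0.1189,0],"roll": 1.5708},
    {"travel": [-0.0205,0.1189,0],"roll": 1.5708},
    {"travel": [-0.0205,0.1189,0],"roll": 1.5708},
    {"travel": [-0.0205,0.1189,0.0493],"roll": 1.5708},
    {"travel": [-0.0205,0.1189,0.0493],"roll": 1.5708},
    {"travel": [-0.0205,0.1189,0.0493],"roll": 1.5708},
    {"travel": [-0.0205,0.1189,0.0493],"roll": 1.5708},
    {"travel": [-0.0205,0.1189,0.0493],"roll": 1.5708},
    {"travel": [-0.0205,0.1189,0.0493],"roll": 1.5708},
    {"travel": [-0.0205,0.1189,0.0493],"roll": 1.5708},
    {"travel": [-0.0205,0.1189,0.0493],"roll": 1.5708},
    {"travel": [-0.0205,0.1189,0.0493],"roll": 1.5708},
    {"travel": [-0.0205,0.1189,0.0493],"roll": 1.5708},
    {"travel": [-0.0205,0.1189,0.0493],"roll": 1.5708},
    {"travel": [-0.0205,0.1189,0.0493],"roll": 1.5708},
  ],
)

```text
clock: 9.47
ee_pos: [306.8, 373.4, 168.7]
tcp_rot: [-3.139, 0.0, 2.398]
ft_force: [0.3, 0.0, 0.1]
gripper_width: 61.8
grasp_force: 0.0
```

Run:
```python
from fit import *
s=state();c=calibration("wrist");w=read_camera("wrist");np.save("pics/w8.npy",w);print(s["ee_pos"])
v=(453.9,260,np.radians(47.4),np.radians(24.4))
print("pivot",proj(c,X(v,(0,57,0))),"knob",proj(c,X(v,(0,66,80))),"tick",proj(c,X((*v[:3],np.radians(25)),(0,57,35))),"dialtop",proj(c,X(v,(0,57,105,0))))
print(blobs(w,red,(0,0,640,300),4))
cv2.imwrite("pics/w8.png",cv2.resize(w[0:210,200:480,::-1],(800,600),interpolation=cv2.INTER_CUBIC))
```

```text
[306.81209288 373.35191633 168.7122606 ]
pivot [343.92103157 410.01309703] knob [289.14822299 486.17984621] tick [323.055888   443.32968893] dialtop [347.2651029  453.34916626]
[]
```

Run:
```python
from fit import *
v=(453.9,260,np.radians(47.4),0)
p=X(v,(-45,195,0,0));print(p,mv((307.28,373.73,170,137.2),(*p[:2],170,227.4)))
```

```text
[279.90164938 358.86644517   0.        ] [0.01, -0.0295, -0.0, -1.5743]
```

Emit:
carry_out(
  motion=[
    {"travel": [0.01,-0.0295,0],"roll": -1.5743},
    {"travel": [0.01,-0.0295,0],"roll": -1.5743},
    {"travel": [0.01,-0.0295,0],"roll": -1.5743},
    {"travel": [0.01,-0.0295,0],"roll": -1.5743},
    {"travel": [0.01,-0.0295,0],"roll": -1.5743},
    {"travel": [0.01,-0.0295,0],"roll": -1.5743},
    {"travel": [0.01,-0.0295,0],"roll": -1.5743},
    {"travel": [0.01,-0.0295,0],"roll": -1.5743},
    {"travel": [0.01,-0.0295,0],"roll": -1.5743},
    {"travel": [0.01,-0.0295,0],"roll": -1.5743},
    {"travel": [0.01,-0.0295,0],"roll": -1.5743},
    {"travel": [0.01,-0.0295,0],"roll": -1.5743},
    {"travel": [0.01,-0.0295,0],"roll": -1.5743},
    {"travel": [0.01,-0.0295,0],"roll": -1.5743},
    {"travel": [0.01,-0.0295,0],"roll": -1.5743},
  ],
)

```text
clock: 10.77
ee_pos: [279.9, 359.0, 169.7]
tcp_rot: [-3.142, -0.001, -2.315]
ft_force: [-0.3, 0.2, 0.1]
gripper_width: 61.3
grasp_force: 0.0
```

Run:
```python
from fit import *
s=state();c=calibration("wrist");w=read_camera("wrist");np.save("pics/w9.npy",w);print(s["ee_pos"])
v=(453.9,260,np.radians(47.4),np.radians(24.4))
print("pivot",proj(c,X(v,(0,60,0))),"knob",proj(c,X(v,(0,66,80))),"tick",proj(c,X((*v[:3],np.radians(25)),(0,57,35))),"dialtop",proj(c,X(v,(0,57,105,0))))
print(blobs(w,red,(0,0,300,330),3),blobs(w,lambda h,s,v:((h<10)|(h>170))&(s>90)&(v>60),(0,0,300,330),3))
cv2.imwrite("pics/w9.png",cv2.resize(w[110:320,0:280,::-1],(800,600),interpolation=cv2.INTER_CUBIC))
```

```text
[279.90205315 359.01017764 169.68548727]
pivot [114.18700505 301.18726489] knob [ 45.94973205 301.06001535] tick [ 79.9890135  300.50447694] dialtop [ 75.93414055 330.81982763]
[([0.3, 309.5], 14, [0, 305, 2, 10])] [([225.0, 273.0], 3, [224, 273, 3, 1]), ([232.0, 272.0], 5, [230, 272, 5, 1]), ([237.2, 274.7], 6, [236, 273, 3, 5]), ([218.4, 279.0], 11, [215, 274, 8, 11]), ([211.0, 290.5], 10, [208, 286, 7, 10]), ([199.6, 306.0], 19, [191, 297, 17, 19]), ([0.4, 309.8], 17, [0, 305, 2, 11]), ([182.8, 324.0], 11, [178, 319, 10, 11])]
```

Run:
```python
from fit import *
c=calibration("wrist");w=np.load("pics/w9.npy");v=(453.9,260,np.radians(47.4),0)
print(blobs(w,lambda h,s,v:(v>110),(50,250,112,345),3))
for q in(-10,0,10,20,30,40,50,60):print(q,[proj(c,X((*v[:3],np.radians(q)),(0,57,r))).round(0).tolist() for r in(32,38)])
g=cv2.cvtColor(w,cv2.COLOR_RGB2GRAY)
for x in range(58,114,4): print(x,g[276:330:2,x].tolist())
k=cv2.HoughCircles(cv2.resize(g[260:345,0:90],None,fx=4,fy=4,interpolation=cv2.INTER_CUBIC),cv2.HOUGH_GRADIENT,1,200,param1=120,param2=12,minRadius=60,maxRadius=110); print(k[0,:2]/4+[0,260,0])
```

```text
[([66.9, 266.1], 1137, [50, 250, 41, 45]), ([90.7, 265.5], 14, [89, 263, 5, 7]), ([85.8, 272.4], 5, [85, 272, 3, 2]), ([88.5, 276.0], 4, [88, 275, 2, 3]), ([83.3, 283.7], 12, [82, 282, 4, 4]), ([80.5, 294.5], 4, [80, 294, 2, 2]), ([69.6, 313.3], 74, [64, 307, 14, 12]), ([81.0, 307.0], 3, [80, 307, 3, 1]), ([93.5, 306.8], 14, [88, 306, 11, 2]), ([79.2, 317.8], 6, [78, 317, 3, 3])]
-10 [[85.0, 332.0], [80.0, 339.0]]
0 [[84.0, 324.0], [78.0, 329.0]]
10 [[83.0, 315.0], [77.0, 318.0]]
20 [[83.0, 305.0], [77.0, 306.0]]
30 [[83.0, 296.0], [78.0, 295.0]]
40 [[85.0, 286.0], [80.0, 283.0]]
50 [[88.0, 278.0], [83.0, 273.0]]
60 [[91.0, 270.0], [87.0, 263.0]]
58 [252, 252, 233, 20, 12, 13, 12, 13, 15, 16, 14, 15, 14, 20, 17, 15, 19, 19, 17, 16, 18, 14, 20, 19, 18, 19, 20]
62 [252, 252, 252, 232, 35, 13, 13, 12, 15, 12, 17, 13, 15, 13, 13, 14, 14, 15, 14, 10, 22, 80, 24, 18, 18, 21, 21]
66 [161, 150, 131, 127, 115, 67, 20, 13, 9, 10, 12, 14, 12, 12, 11, 13, 13, 12, 39, 159, 192, 181, 25, 18, 19, 17, 18]
70 [199, 201, 195, 164, 201, 201, 202, 193, 144, 68, 17, 15, 12, 14, 23, 49, 146, 202, 207, 207
[... 508 characters left out ...]
 12, 10, 12, 14, 13, 12, 22, 70, 74, 73, 72, 78, 103, 47, 10, 13, 11, 9, 9, 20, 20, 20, 22, 17]
94 [10, 12, 12, 12, 13, 11, 12, 10, 10, 17, 71, 74, 74, 77, 79, 107, 37, 15, 12, 12, 11, 11, 18, 21, 19, 20, 18]
98 [12, 10, 12, 9, 12, 9, 12, 14, 13, 18, 70, 73, 74, 76, 80, 105, 33, 12, 13, 14, 9, 15, 20, 20, 18, 21, 17]
102 [14, 14, 13, 11, 12, 12, 13, 16, 13, 16, 71, 73, 73, 74, 79, 104, 30, 11, 9, 11, 13, 15, 21, 19, 18, 21, 20]
106 [11, 10, 10, 12, 14, 14, 14, 10, 14, 13, 72, 73, 74, 77, 81, 105, 29, 13, 10, 13, 9, 15, 20, 17, 19, 20, 20]
110 [11, 9, 12, 13, 11, 11, 14, 23, 39, 45, 72, 74, 75, 75, 82, 105, 54, 44, 41, 36, 12, 14, 21, 20, 17, 21, 19]
[[ 41.125      304.625       24.27499962]]
```

The dial check has the rod centre at row 302, covering the red tick between the 20° tick (row 307) and the 30° tick (row 294.5). The tilt is about 24–25°, which is fine. Next, the probe.

Run:
```python
from h import *
print(mv((279.9,358.87,170,227.4),(480,-129,245,180)))
```

```text
[0.2237, -0.4775, -0.075, 0.8273]
```

Emit:
carry_out(
  motion=[
    {"travel": [0,0,-0.04],"roll": 0},
    {"travel": [0,0,-0.075],"roll": 0.1},
    {"travel": [0.2237,-0.4775,-0.075],"roll": 0.8273},
    {"travel": [0.2237,-0.4775,-0.075],"roll": 0.8273},
    {"travel": [0.2237,-0.4775,-0.075],"roll": 0.8273},
    {"travel": [0.2237,-0.4775,-0.075],"roll": 0.8273},
    {"travel": [0.2237,-0.4775,-0.075],"roll": 0.8273},
    {"travel": [0.2237,-0.4775,-0.075],"roll": 0.8273},
    {"travel": [0.2237,-0.4775,-0.075],"roll": 0.8273},
    {"travel": [0.2237,-0.4775,-0.075],"roll": 0.8273},
    {"travel": [0.2237,-0.4775,-0.075],"roll": 0.8273},
    {"travel": [0.2237,-0.4775,-0.075],"roll": 0.8273},
    {"travel": [0.2237,-0.4775,-0.075],"roll": 0.8273},
    {"travel": [0.2237,-0.4775,-0.075],"roll": 0.8273},
    {"travel": [0.2237,-0.4775,-0.075],"roll": 0.8273},
    {"travel": [0.2237,-0.4775,-0.075],"roll": 0.8273},
    {"travel": [0.2237,-0.4775,-0.075],"roll": 0.8273},
    {"travel": [0.2237,-0.4775,-0.075],"roll": 0.8273},
    {"travel": [0.2237,-0.4775,-0.075],"roll": 0.8273},
  ],
  gripper=0.2,
)

```text
clock: 12.4
ee_pos: [479.4, -127.6, 244.7]
tcp_rot: [3.141, -0.001, -3.141]
ft_force: [-0.6, -0.4, 0.2]
gripper_width: 70.3
grasp_force: 0.0
```

Run:
```python
from h import *
s=state();c=calibration("wrist");w=read_camera("wrist");np.save("pics/w10.npy",w);print(s["ee_pos"],s["tcp_rot"])
print("exp cap",proj(c,(486,-130,170)),proj(c,(486,-130,96)))
y=blobs(w,yel,(200,100,460,360),20);b=blobs(w,blu,(200,100,460,360),80);print(y,b)
h=cv2.cvtColor(w,cv2.COLOR_RGB2HSV).astype(int)
for f,n in((yel,"y"),(blu,"b")):
    m=f(h[...,0],h[...,1],h[...,2]).astype(np.uint8); cs=[k for k in cv2.findContours(m,cv2.RETR_EXTERNAL,cv2.CHAIN_APPROX_NONE)[0] if cv2.contourArea(k)>60]
    for k in cs: print(n,cv2.contourArea(k),cv2.minAreaRect(k),cv2.approxPolyDP(k,3,True)[:,0].tolist())
```

```text
[ 479.42687189 -127.63561899  244.74621158] [ 3.14113628e+00 -8.76407840e-04 -3.14101018e+00]
exp cap [316.53540193 259.93710624] [317.29823726 227.03512632]
[([321.1, 236.3], 824, [304, 216, 35, 54])] [([321.4, 211.1], 3746, [287, 176, 71, 84])]
y 2830.5 ((362.9959716796875, 467.4742431640625), (13.972110748291016, 272.04937744140625), 89.77263641357422) [[227, 475], [443, 474], [445, 469], [447, 474], [459, 474], [467, 468], [472, 472], [476, 466], [479, 474], [484, 465], [484, 469], [490, 465], [488, 470], [494, 463], [498, 468], [499, 462], [475, 462], [475, 466], [468, 461], [287, 461], [281, 467], [280, 461], [234, 461]]
y 1275.0 ((274.03997802734375, 417.7799987792969), (24.748737335205078, 70.00357818603516), 81.8698959350586) [[241, 434], [306, 424], [308, 408], [297, 408], [297, 416], [292, 415], [293, 408], [248, 409]]
y 361.5 ((105.3752670288086, 394.2556457519531), (70.20024108886719, 16.255943298339844), 87.39744567871094) [[108, 359], [98, 389], [98, 411], [103, 426], [114, 429], [105, 421], [102, 400], [105, 379], [111, 378], [105, 371], [112, 361]]
y 383.5 ((532.6126708984375, 386.6496887207031), (84.66754913330078, 19.29884910583496), 85.6567611694336) [[522, 345], [520, 348], [531, 360], [532, 371], [528, 374], [533, 371], [536, 376], [529, 379], [535, 378], [539, 398], [535, 406], [539, 409], [535, 408], [538, 411], [532, 426], [526, 424], [534, 429], [541, 418], [542, 387], [535, 371], [537, 366]]
y 738.5 ((322.7737121582031, 243.8665313720703), (32.18864059448242, 53.93853759765625), 6.911227226257324) [[333, 220], [329, 225], [318, 222], [317, 216], [312, 217], [306, 269], [313, 244], [334, 248], [337, 254]]
b 3571.5 ((322.19482421875, 217.40211486816406), (67.56026458740234, 80.44905853271484), 4.289153099060059) [[297, 176], [290, 195], [287, 255], [304, 256], [305, 220], [314, 211], [324, 210], [339, 225], [338, 258], [350, 259], [357, 196], [349, 180]]
```

Run:
```python
from h import *
c=calibration("wrist");w=np.load("pics/w10.npy")
h=cv2.cvtColor(w,cv2.COLOR_RGB2HSV).astype(int)
m=np.zeros((480,640),np.uint8);m[235:300,295:350]=(h[...,2]<70)[235:300,295:350]
for k in cv2.findContours(m,cv2.RETR_EXTERNAL,cv2.CHAIN_APPROX_NONE)[0]:
    if cv2.contourArea(k)>60:
        R=cv2.minAreaRect(k);print(R,cv2.approxPolyDP(k,2,True)[:,0].tolist()); print(plane(c,R[0],170))
for p in((297,176),(349,180),(357,196),(290,195)): print(plane(c,p,90))
g=cv2.cvtColor(w,cv2.COLOR_RGB2GRAY); print(g[216:300:4,300:348:3])
```

```text
((313.4861755371094, 273.64215087890625), (29.841760635375977, 62.35158920288086), 29.538782119750977) [[335, 250], [312, 246], [307, 266], [310, 278], [300, 283], [296, 281], [295, 276], [295, 299], [316, 299], [317, 274], [331, 273], [336, 257]]
[ 494.42101735 -131.64541472  170.        ]
[ 449.75107267 -144.54237154   90.        ]
[ 452.62708248 -106.97917424   90.        ]
[ 464.34468774 -100.92232529   90.        ]
[ 463.62774384 -149.84067801   90.        ]
[[126 128 122  72 110  90  58  55  50  51  50  39  51  50 115 119]
 [127 127  86 124  94  95  25  14  13  18  44  87  44  74 117 122]
 [127 121 117 118  95  95  94  94  94  88  52  93  61 113 122 122]
 [128 115 126 105  94  97  96  97  95  95  96  96  84 112 123 123]
 [128 126 122  96  93  95  94  96  96  96  98  96  95 121 121 125]
 [127 126 109  96  96  99  97  96  97  97  95  97  98 121 121 122]
 [126 125 121  96  98  98  97  97  97  97  95  95  97 120 126 120]
 [124 125 119 159 134 103 122 126 118 116 100  95  96 117 121 121]
 [127 123 110 188  37  41  32  24  19  32  53 105 186 131 120 122]
 [125 126 113 149  55  67  67  63  62  49  43  37  42 128 121 124]
 [155 140 147  57  67  67  64  63  62  60  58  55  52 121 123 123]
 [246 246 181  42  68  63  63  63  59  58  57  50 119 228 198 186]
 [247 241 161  55  66  67  61  60  57  55  53  41 221 246 244 244]
 [247 245 101  62  65  61  62  59  57  56  50  59 218 244 244 244]
 [237 235 231  32  73  55  49  54  54  54  47 151 244 244 244 244]
 [116 138 130  78  22  22  92 107 105 228 215 242 243 242 242 243]
 [246 245 190  26  24  22 105 108  98 240 242 243 244 243 243 244]
 [ 21  23  21  23  24  20 104 108  97 234 243 242 242 242 241 242]
 [ 23  23  22  20  25  23 104 108  99 170 242 240 239 240 240 241]
 [ 23  23  24  22  21  23 106 108  98 107 241 211 216 241 240 241]
 [ 21  20  21  22  24  22 106 109 100  96 208 219 238 238 239 238]]
```

Run:
```python
from h import *
c=calibration("wrist")
for p in((310,250),(336,254),(331,274),(307,272)): print(plane(c,p,170))
print(mv((480,-129,245,180),(487.5,-127.3,140,176)))
```

```text
[ 480.33675938 -133.54678001  170.        ]
[ 482.68404512 -118.96890825  170.        ]
[ 494.63403598 -121.68898407  170.        ]
[ 493.42996016 -135.32457377  170.        ]
[-0.0075, 0.0017, 0.105, 0.0698]
```

Emit:
carry_out(
  motion=[
    {"travel": [-0.0075,0.0017,0.03],"roll": 0.0698},
    {"travel": [-0.0075,0.0017,0.055],"roll": 0.0698},
    {"travel": [-0.0075,0.0017,0.08],"roll": 0.0698},
    {"travel": [-0.0075,0.0017,0.095],"roll": 0.0698},
    {"travel": [-0.0075,0.0017,0.105],"roll": 0.0698},
    {"travel": [-0.0075,0.0017,0.105],"roll": 0.0698},
    {"travel": [-0.0075,0.0017,0.105],"roll": 0.0698},
  ],
)

```text
clock: 13.03
ee_pos: [487.7, -126.4, 140.2]
tcp_rot: [3.142, -0.0, 3.073]
ft_force: [-0.7, -0.6, 0.1]
gripper_width: 70.2
grasp_force: 0.0
```

Emit:
carry_out(
  motion=[
    {"travel": [0,0,0],"roll": 0},
    {"travel": [0,0,0],"roll": 0},
    {"travel": [0,0,0],"roll": 0},
    {"travel": [0,0,0],"roll": 0},
    {"travel": [0,0,0],"roll": 0},
    {"travel": [0,0,0],"roll": 0},
    {"travel": [0,0,0],"roll": 0},
    {"travel": [0,0,0],"roll": 0},
    {"travel": [0,0,0],"roll": 0},
    {"travel": [0,0,0],"roll": 0},
  ],
  gripper=0.86,
)

```text
clock: 13.87
ee_pos: [487.6, -127.0, 140.0]
tcp_rot: [-3.142, -0.0, 3.072]
ft_force: [-0.8, 0.3, 1.0]
gripper_width: 19.6
grasp_force: 30.0
```

Emit:
carry_out(
  motion=[
    {"travel": [0,0,0],"roll": 0},
    {"travel": [0,0,0],"roll": 0},
    {"travel": [0,0,0],"roll": 0.08},
    {"travel": [0,0,0],"roll": 0.08},
    {"travel": [0,0,0],"roll": 0.08},
  ],
  gripper=0.7,
)

```text
clock: 14.28
ee_pos: [487.6, -127.0, 139.9]
tcp_rot: [-3.142, -0.0, 2.994]
ft_force: [0.2, -1.1, 0.2]
gripper_width: 26.6
grasp_force: 0.0
```

Emit:
carry_out(
  motion=[
    {"travel": [0,0,0],"roll": 0},
    {"travel": [0,0,0],"roll": 0},
    {"travel": [0,0,0],"roll": 0},
    {"travel": [0,0,0],"roll": 0},
    {"travel": [0,0,0],"roll": 0},
    {"travel": [0,0,0],"roll": 0},
  ],
  gripper=0.86,
)

```text
clock: 14.78
ee_pos: [487.6, -127.0, 139.9]
tcp_rot: [3.142, -0.0, 2.992]
ft_force: [0.0, 0.5, -1.3]
gripper_width: 18.1
grasp_force: 30.0
```

Emit:
carry_out(
  motion=[
    {"travel": [0,0,-0.01],"roll": 0},
    {"travel": [0,0,-0.02],"roll": 0},
    {"travel": [0,0,-0.03],"roll": 0},
    {"travel": [0,0,-0.036],"roll": 0},
    {"travel": [0,0,-0.04],"roll": 0},
    {"travel": [0,0,-0.04],"roll": 0},
    {"travel": [0,0,-0.04],"roll": 0},
  ],
)

```text
clock: 15.37
ee_pos: [487.7, -127.0, 180.3]
tcp_rot: [-3.142, 0.001, 2.992]
ft_force: [-0.9, -0.1, -0.9]
gripper_width: 18.4
grasp_force: 30.0
```

Run:
```python
from h import *
s=state();print(s["ee_pos"],s["ft_force"],s["torque"])
L=100
for q in range(0,28,3): t=np.radians(q); print(q,round(4.5+L*np.sin(t),1),round(L*(1-np.cos(t)),1))
```

```text
[ 487.67038316 -127.00439067  180.31870297] [-0.93788322 -0.10064469 -0.90929606] [ 0.0539639   0.03376553 -0.01501491]
0 4.5 0.0
3 9.7 0.1
6 15.0 0.5
9 20.1 1.2
12 25.3 2.2
15 30.4 3.4
18 35.4 4.9
21 40.3 6.6
24 45.2 8.6
27 49.9 10.9
```

Emit:
carry_out(
  motion=[
    {"travel": [0.0025,0,0],"roll": 0},
    {"travel": [0.005,0,0],"roll": 0},
    {"travel": [0.0075,0,0.0001],"roll": 0},
    {"travel": [0.01,0,0.0001],"roll": 0},
    {"travel": [0.0125,0,0.0003],"roll": 0},
    {"travel": [0.015,0,0.0005],"roll": 0},
    {"travel": [0.015,0,0.0005],"roll": 0},
  ],
)

```text
clock: 15.95
ee_pos: [472.8, -124.7, 179.7]
tcp_rot: [-3.142, 0.001, 2.992]
ft_force: [3.8, 1.0, -1.1]
gripper_width: 17.7
grasp_force: 30.0
```

Emit:
carry_out(
  motion=[
    {"travel": [0.0026,0,0.0003],"roll": 0},
    {"travel": [0.0051,0,0.0007],"roll": 0},
    {"travel": [0.0077,0,0.0012],"roll": 0},
    {"travel": [0.0103,0,0.0017],"roll": 0},
    {"travel": [0.0129,0,0.0023],"roll": 0},
    {"travel": [0.0154,0,0.0029],"roll": 0},
    {"travel": [0.0179,0,0.0036],"roll": 0},
    {"travel": [0.0204,0,0.0044],"roll": 0},
    {"travel": [0.0229,0,0.0052],"roll": 0},
    {"travel": [0.0253,0,0.0061],"roll": 0},
    {"travel": [0.0278,0,0.0071],"roll": 0},
    {"travel": [0.0302,0,0.0081],"roll": 0},
    {"travel": [0.0318,0,0.0088],"roll": 0},
    {"travel": [0.0318,0,0.0088],"roll": 0},
  ],
)

```text
clock: 17.12
ee_pos: [440.8, -119.9, 170.5]
tcp_rot: [3.142, -0.001, 2.992]
ft_force: [2.9, 0.2, 2.1]
gripper_width: 17.7
grasp_force: 30.0
```

Run:
```python
from h import *
s=state();print(s["ee_pos"],s["ft_force"],s["torque"])
for n,b in(("scene",(340,200,480,340)),("side",(280,220,400,380))):
    im=read_camera(n);np.save(f"pics/{n}2.npy",im)
    h=cv2.cvtColor(im,cv2.COLOR_RGB2HSV).astype(int);m=np.zeros((480,640),np.uint8);m[b[1]:b[3],b[0]:b[2]]=yel(h[...,0],h[...,1],h[...,2])[b[1]:b[3],b[0]:b[2]]
    for k in cv2.findContours(m,cv2.RETR_EXTERNAL,cv2.CHAIN_APPROX_NONE)[0]:
        if cv2.contourArea(k)>30: print(n,cv2.contourArea(k),cv2.minAreaRect(k),cv2.boundingRect(k))
```

```text
[ 440.75331974 -119.9013373   170.47581179] [2.86850633 0.15059697 2.09764994] [ 0.04205595 -0.89030011  0.05004935]
scene 53.0 ((415.25006103515625, 285.2500305175781), (7.77817440032959, 12.727920532226562), 45.0) (410, 278, 11, 15)
scene 117.5 ((462.1024169921875, 234.7780303955078), (18.5782470703125, 8.03194808959961), 24.775142669677734) (454, 228, 17, 15)
scene 52.0 ((474.800048828125, 209.10003662109375), (11.067971229553223, 6.640782833099365), 18.434947967529297) (469, 205, 11, 10)
side 86.5 ((336.5, 327.0), (8.0, 15.0), 90.0) (329, 323, 16, 9)
```

Emit:
carry_out(
  motion=[
    {"travel": [0,0,-0.01],"roll": 0},
    {"travel": [0,0,-0.03],"roll": 0},
    {"travel": [0,0,-0.06],"roll": 0},
    {"travel": [0,0,-0.1],"roll": 0},
    {"travel": [0,0,-0.13],"roll": 0},
    {"travel": [0,0,-0.13],"roll": 0},
    {"travel": [0,0,-0.13],"roll": 0},
  ],
)

```text
clock: 17.8
ee_pos: [440.9, -120.0, 302.0]
tcp_rot: [-3.141, 0.001, 2.992]
ft_force: [0.3, -0.2, -1.0]
gripper_width: 17.8
grasp_force: 30.0
```

Run:
```python
from h import *
s=state();print(s["clock"],s["ee_pos"],s["ft_force"],s["gripper_width"])
e=s["ee_pos"];a=s["tcp_rot"][2];tx=np.array([np.cos(a),np.sin(a),0]);z=np.array([0,0,1.])
q=np.radians(24);ax=np.cos(q)*z+np.sin(q)*tx; g=e+[0,0,11]
tip=g-111*ax; print("exp tip",tip)
c3={n:calibration(n) for n in("scene","side","wrist")}
out=[]
for n in c3:
    im=read_camera(n);np.save(f"pics/{n}3.npy",im);p=[proj(c3[n],g+(k-111)*ax).round(0).tolist() for k in(0,16,50,56,90,130)];print(n,p)
    x,y=int(p[2][0]),int(p[2][1]);x=min(max(x,67),640-67);y=min(max(y,100),380);out.append(cv2.resize(im[y-100:y+100,x-67:x+67],(266,400),interpolation=cv2.INTER_CUBIC))
cv2.imwrite("pics/probe3.png",np.hstack(out)[:,:,::-1])
```

```text
17.8 [ 440.86646313 -119.97690015  302.0020178 ] [ 0.29289562 -0.21508482 -0.96694855] 17.816217070930804
exp tip [ 485.50899826 -126.7122514   211.598472  ]
scene [[427.0, 249.0], [425.0, 244.0], [421.0, 232.0], [420.0, 230.0], [415.0, 218.0], [410.0, 203.0]]
side [[357.0, 289.0], [353.0, 281.0], [343.0, 263.0], [341.0, 260.0], [330.0, 240.0], [316.0, 215.0]]
wrist [[321.0, 310.0], [321.0, 311.0], [321.0, 313.0], [321.0, 314.0], [321.0, 316.0], [321.0, 322.0]]
```

View pics/probe3.png

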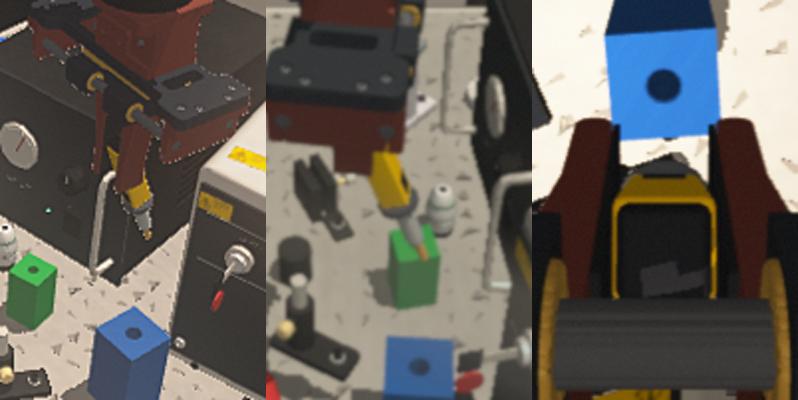

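The montage shows the probe held at a lean with its tip forward. The brass tip ends near (429,251) in scene and (356,292) in side, and the blue stand is empty. I'll measure the lean, correcting for the fixed-camera bias found at the cap.

Run:
```python
from h import *
cs,cd=calibration("scene"),calibration("side");S=np.load("pics/scene3.npy");D=np.load("pics/side3.npy")
br=lambda h,s,v:(h>5)&(h<20)&(s>80)&(v>80)
print(blobs(S,br,(415,235,440,262),3),blobs(D,br,(340,270,370,300),3))
X,e=tri((cs,(429.1,251)),(cd,(356.1,292)));X=X+[2.2,4.9,-3];print("tip",X.round(1),e)
s=state();g=s["ee_pos"]+[0,0,11];a=s["tcp_rot"][2];tx=np.array([np.cos(a),np.sin(a),0]);ty=np.array([np.sin(a),-np.cos(a),0])
d=g-X;print("len",np.linalg.norm(d),"tilt",np.degrees(np.arctan2(d@tx,d[2])),"side",np.degrees(np.arctan2(d@ty,d[2])))
```

```text
[([427.9, 248.7], 18, [426, 247, 5, 5])] [([353.7, 287.7], 3, [353, 287, 2, 2])]
tip [ 485.9 -128.2  209.9] [0.7, 0.7]
len 110.644524993009 tilt 25.09649842239778 side 0.9123820851399133
```

Run:
```python
from h import *
s=state();print(s["ee_pos"],s["tcp_rot"],s["clock"])
cur=(441.2,-120.3,300.7,171.42)
print(mv(cur,(427.5,210.6,300,227.4)),mv(cur,(427.5,210.6,188,227.4)))
for n in("scene","side"):
    c=calibration(n);print(-c["R"].T@c["t"])
```

```text
[ 439.72949446 -119.57599252  299.118222  ] [ 3.14111292 -0.00415199  2.99177643] 17.95
[0.0629, 0.3252, 0.0007, -0.977] [0.0629, 0.3252, 0.1127, -0.977]
[-100.35972144 -549.76342824  840.48299282]
[ 430.97114213 -540.26568817  690.39460479]
```

Emit:
carry_out(
  motion=[
    {"travel": [0.0629,0.3252,0.0007],"roll": -0.977},
    {"travel": [0.0629,0.3252,0.0007],"roll": -0.977},
    {"travel": [0.0629,0.3252,0.0007],"roll": -0.977},
    {"travel": [0.0629,0.3252,0.0007],"roll": -0.977},
    {"travel": [0.0629,0.3252,0.0007],"roll": -0.977},
    {"travel": [0.0629,0.3252,0.0007],"roll": -0.977},
    {"travel": [0.0629,0.3252,0.0007],"roll": -0.977},
    {"travel": [0.0629,0.3252,0.0007],"roll": -0.977},
    {"travel": [0.0629,0.3252,0.0007],"roll": -0.977},
    {"travel": [0.0629,0.3252,0.0007],"roll": -0.977},
    {"travel": [0.0629,0.3252,0.0007],"roll": -0.977},
    {"travel": [0.0629,0.3252,0.03],"roll": -0.977},
    {"travel": [0.0629,0.3252,0.055],"roll": -0.977},
    {"travel": [0.0629,0.3252,0.08],"roll": -0.977},
    {"travel": [0.0629,0.3252,0.1],"roll": -0.977},
    {"travel": [0.0629,0.3252,0.1127],"roll": -0.977},
    {"travel": [0.0629,0.3252,0.1127],"roll": -0.977},
    {"travel": [0.0629,0.3252,0.1127],"roll": -0.977},
  ],
)

```text
clock: 19.45
ee_pos: [427.3, 209.3, 187.3]
tcp_rot: [3.141, -0.003, -2.317]
ft_force: [0.7, 0.5, -1.2]
gripper_width: 17.7
grasp_force: 30.0
```

```bash
cat > look.py <<'E'
from fit import *
import sys
s=state();e=s["ee_pos"];print(s["clock"],e,s["tcp_rot"],s["ft_force"])
a=np.radians(227.4);q=np.radians(24.5);tx=np.array([np.cos(a),np.sin(a),0]);n=np.sin(q)*tx+[0,0,np.cos(q)]
tip=e+[0,0,11]-111*n; Sp=np.array([465.7,252.1,74.8]);b=np.array([-1.,-5.5,2]);print("tip exp",tip,"gap",(tip-Sp)@n,"lateral",tip-Sp-((tip-Sp)@n)*n)
br=lambda h,s,v:(h>5)&(h<22)&(s>80)&(v>80)
for m in("scene","side"):
    c=calibration(m);im=read_camera(m);np.save(f"pics/{m}{sys.argv[1]}.npy",im)
    t=proj(c,tip+b);p=proj(c,Sp+b);x,y=t.astype(int);print(m,"tip",t.round(1),"spot",p.round(1))
    print(" brass",blobs(im,br,(x-20,y-25,x+20,y+15),3));x,y=p.astype(int)
    print(" red",blobs(im,red,(x-15,y-15,x+15,y+15),2))
E
python3 look.py 4
```

```text
19.45 [427.2680937  209.34638596 187.33603839] [ 3.14065744e+00 -2.54755566e-03 -2.31707640e+00] [ 0.68986772  0.47410863 -1.20626113]
tip exp [458.42533757 243.22963413  97.33033733] gap 25.251421229518787 lateral [-0.18669225 -1.16225621 -0.44747803]
scene tip [287.9 207.4] spot [288.5 212.2]
 brass [([276.2, 186.0], 25, [275, 182, 4, 10]), ([285.1, 189.2], 152, [279, 182, 14, 17]), ([288.0, 207.8], 10, [287, 206, 3, 4])]
 red [([288.8, 211.8], 24, [286, 209, 6, 6])]
side tip [327.3 186.2] spot [330.7 192.5]
 brass [([322.9, 165.4], 25, [317, 161, 10, 13]), ([326.7, 184.3], 3, [326, 184, 2, 2]), ([330.0, 189.6], 5, [328, 189, 5, 3])]
 red [([330.9, 192.1], 22, [329, 190, 5, 5])]
```

Emit:
carry_out(
  motion=[
    {"travel": [-0.0029,0,0.0064],"roll": 0},
    {"travel": [-0.0058,0,0.0127],"roll": 0},
    {"travel": [-0.0083,0,0.0182],"roll": 0},
    {"travel": [-0.0083,0,0.0182],"roll": 0},
    {"travel": [-0.0083,0,0.0182],"roll": 0},
  ],
)

```text
clock: 19.97
ee_pos: [433.1, 217.1, 169.3]
tcp_rot: [3.141, -0.001, -2.314]
ft_force: [0.3, 0.6, -1.7]
gripper_width: 17.8
grasp_force: 30.0
```

```bash
python3 look.py 5
python3 - <<'E'
import numpy as np,cv2
for n,(x0,y0,x1,y1) in(("scene",(282,200,297,216)),("side",(322,176,338,197))):
    im=np.load(f"pics/{n}5.npy")[y0:y1,x0:x1];h=cv2.cvtColor(im.copy(),cv2.COLOR_RGB2HSV);print(n,x0,y0)
    for r in h: print(" ".join(f"{a:3d}/{b:3d}/{c:3d}" for a,b,c in r))
E
```

```text
19.9667 [433.09563586 217.14848658 169.33510368] [ 3.14121118e+00 -9.44628133e-04 -2.31405943e+00] [ 0.29045462  0.59274495 -1.66960129]
tip exp [464.25287974 251.03173474  79.32940261] gap 4.853874432834118 lateral [-0.08465766  0.4134017   0.11256486]
scene tip [288.2 211.1] spot [288.5 212.2]
 brass [([276.9, 191.3], 26, [276, 186, 3, 11]), ([285.8, 193.3], 161, [280, 186, 14, 17]), ([288.1, 211.6], 7, [287, 210, 3, 4])]
 red [([289.0, 212.3], 18, [286, 210, 6, 5])]
side tip [330. 191.] spot [330.7 192.5]
 brass [([324.0, 168.2], 12, [320, 166, 8, 6]), ([325.5, 177.3], 6, [323, 175, 6, 5]), ([329.8, 190.6], 14, [328, 189, 5, 5])]
 red [([331.4, 192.2], 17, [329, 190, 5, 5])]
scene 282 200
 20/171/145  20/139/121  16/ 63/ 77  16/ 46/ 72  14/ 52/ 74 160/ 12/ 62  19/132/118  20/170/147  20/118/136   0/ 13/115   4/ 15/119  20/ 16/194  20/ 16/194  20/ 16/191  18/ 16/193
 19/159/138  20/172/153  19/126/113  19/114/107  19/118/108  18/ 87/ 88  20/134/120  20/166/146  21/121/141  10/ 23/ 98  15/ 27/190  21/ 22/233  19/ 24/227  20/ 25/223  20/ 23/222
 16/ 42/ 91  18/ 89/ 92  19/ 94/100  19
[... 5825 characters left out ...]
/180   7/ 85/138   3/175/134   3/215/167   2/222/194   2/203/203   3/157/205   6/ 93/211  15/ 48/217  23/ 33/219  24/ 29/219
 21/ 32/165  23/ 33/154  23/ 31/140  24/ 33/147  22/ 35/161  17/ 44/157   8/ 75/146   4/132/157   2/163/186   2/175/201   3/150/201   5/105/204  10/ 64/212  19/ 36/217  24/ 30/219  24/ 29/218
 21/ 32/129  23/ 32/126  22/ 31/124  24/ 32/127  22/ 32/143  20/ 37/166  14/ 47/183   8/ 71/191   6/ 96/205   5/103/207   7/ 83/208  11/ 57/212  18/ 40/216  24/ 32/218  25/ 29/218  25/ 30/215
 22/ 32/120  21/ 29/123  23/ 31/131  22/ 33/146  22/ 33/170  21/ 35/198  20/ 36/211  16/ 43/214  14/ 51/216  13/ 51/215  15/ 44/215  21/ 35/217  24/ 30/218  24/ 30/219  24/ 29/217  22/ 31/206
```

```bash
cat > frc.py <<'E'
from h import *
a=np.radians(227.4);q=np.radians(24.5);n=np.array([np.cos(a)*np.sin(q),np.sin(a)*np.sin(q),np.cos(q)])
F=[];P=[]
for i in range(16):
    read_camera("side");s=state();F.append(s["ft_force"]);P.append(s["ee_pos"])
F=np.array(F);f=F@n;print(s["clock"],"F",F.mean(0).round(2),"Fn",f.mean().round(2),"+-",(f.std()/4).round(2),np.mean(P,0).round(2),"n.pos",(np.mean(P,0)@n).round(2),s["gripper_width"])
E
python3 frc.py
```

```text
20.8667 F [-0.3  -0.08 -1.02] Fn -0.82 +- 0.11 [433.32 217.08 169.86] n.pos -33.33 17.927879210301185
```

Emit:
carry_out(
  motion=[
    {"travel": [-0.0015,-0.0007,0.0018],"roll": 0},
    {"travel": [-0.0024,-0.0007,0.0036],"roll": 0},
    {"travel": [-0.0032,-0.0007,0.0055],"roll": 0},
    {"travel": [-0.0032,-0.0007,0.0055],"roll": 0},
    {"travel": [-0.0032,-0.0007,0.0055],"roll": 0},
  ],
)

```text
clock: 21.28
ee_pos: [436.1, 219.0, 164.2]
tcp_rot: [-3.142, -0.0, -2.314]
ft_force: [-0.2, -0.7, 0.0]
gripper_width: 17.4
grasp_force: 30.0
```

```bash
python3 frc.py
```

```text
22.0833 F [ 0.29 -0.48  0.17] Fn 0.22 +- 0.11 [436.04 218.94 164.33] n.pos -39.7 17.850564663411532
```

Emit:
carry_out(
  motion=[
    {"travel": [-0.0005,0,0.001],"roll": 0},
    {"travel": [-0.001,0,0.002],"roll": 0},
    {"travel": [-0.0014,0,0.003],"roll": 0},
    {"travel": [-0.0014,0,0.003],"roll": 0},
    {"travel": [-0.0014,0,0.003],"roll": 0},
  ],
)

```text
clock: 22.5
ee_pos: [436.9, 219.9, 161.2]
tcp_rot: [3.142, -0.0, -2.314]
ft_force: [-0.1, -0.6, 1.1]
gripper_width: 17.7
grasp_force: 30.0
```

```bash
python3 frc.py; python3 look.py 6
python3 - <<'E'
from fit import *
# exposed brass length and plate unchanged: white coupon stats
for n,b in(("scene",(262,195,305,225)),("side",(300,178,350,205))):
    for k in(4,6):
        im=np.load(f"pics/{n}{k}.npy");print(n,k,[x for x in blobs(im,lambda h,s,v:(v>200)&(s<45),b,60)])
E
```

```text
23.3 F [ 0.13 -1.08  0.53] Fn 0.78 +- 0.18 [436.89 219.93 161.27] n.pos -43.02 17.808149359132123
23.3 [436.88785444 219.94216115 161.24474146] [ 3.14156933e+00 -1.34042164e-04 -2.31436667e+00] [ 0.57535188 -0.38308948  0.84385941]
tip exp [468.04509831 253.82540931  71.23904039] gap -4.425283724857441 lateral [1.10293936 0.3745716  0.4658772 ]
scene tip [288.9 212.7] spot [288.5 212.2]
 brass [([277.8, 192.9], 24, [276, 187, 4, 12]), ([286.5, 194.2], 156, [281, 187, 13, 17]), ([288.3, 212.7], 3, [288, 212, 2, 2])]
 red [([288.9, 212.5], 15, [286, 211, 6, 4])]
side tip [331.8 193.4] spot [330.7 192.5]
 brass [([325.4, 171.1], 17, [321, 168, 9, 7]), ([328.5, 178.9], 8, [326, 176, 6, 6]), ([330.3, 191.4], 14, [328, 189, 5, 5])]
 red [([331.2, 192.6], 15, [329, 190, 5, 5])]
scene 4 [([282.1, 212.5], 590, [268, 200, 31, 25])]
scene 6 [([275.5, 210.1], 299, [268, 195, 18, 28]), ([293.0, 214.1], 176, [286, 201, 13, 24])]
side 4 [([325.1, 191.5], 506, [304, 179, 42, 26])]
side 6 [([317.1, 188.4], 140, [308, 181, 19, 14]), ([333.9, 192.5], 211, [321, 180, 25, 25])]
```

Emit:
carry_out(
  motion=[
    {"travel": [-0.0002,0,0.0005],"roll": 0},
    {"travel": [-0.0002,0,0.0005],"roll": 0},
    {"travel": [-0.0002,0,0.0005],"roll": 0},
  ],
)

```text
clock: 23.65
ee_pos: [437.0, 220.1, 160.8]
tcp_rot: [-3.142, -0.0, -2.314]
ft_force: [0.5, -1.2, 1.4]
gripper_width: 17.8
grasp_force: 30.0
```

```bash
python3 frc.py; python3 -c "
from station import r
print(r.job_done())"
```

```text
24.45 F [-0.48 -1.13  0.75] Fn 1.16 +- 0.16 [437.05 220.11 160.77] n.pos -43.57 17.980802673315345
the job is handed in; nothing more can be done
None
```

I handed the job in at 24.5 s: the plate is at an estimated 24–25° and the lever is released. The probe tip is on the red spot, square to the face within about 1–2°, with the tip pushed in roughly 5–7 mm of its 12 mm; the tilt was not re-measured after touching down.

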